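# Unlock the blade chest and lift off its padlock

## Robot

A 6-joint arm with a two-finger parallel gripper is mounted at the origin on the work surface. World frame = base frame: x ahead of the robot, y to its left, z up, the work surface at z = 0. Lengths are in mm, angles in rad, forces in N, time in s.
With the tool pointing down it reaches from about 325 to 775 mm from the base axis. Payload 9.3 kg.
Tool frame: the origin (TCP) lies at the very end of the fingers, on their centre line; the grasp point (between the pads) lies 19 mm behind it; z points along the fingers, x is the direction in which the jaws open and shut, and the axes are right-handed (so a half turn about z gives the same grasp; the last joint's range is limited). The gripper opens to 85 mm and grips with 20 to 120 N. Pads are 22 mm wide; open, the fingers measure 114 mm over their backs; the gripper's body (76 mm by 85 mm) begins 54 mm behind the grasp point. The pads swing forward as they close: fully open they stand 13 mm farther back than shut.
Start: joints at [1.141, 0.259, 0.021, 1.334, 0, 1.418], TCP at [150.305, 529.061, 231.279] pointing down, gripper open.
Joint ranges: [-3.04, 3.04], [-0.91, 1.82], [-1.04, 1.36], [-1.92, 1.95], [-1.52, 1.45], [-3.14, 3.14]. Speed limits (rad/s): [2.22, 2.22, 2.79, 3.14, 3.14, 3.14].

## Interface

Orientations are given as a rotation vector (axis times angle).
In Python, from rig import manip, viewer, ticket gives the robot as it stands. The module is installed in compiled form; this text tells all that it offers.
- The arm moves only by the tool servo_tool, never from a script. Its argument "moves" is a list of rows, each a list of 7 numbers: the shift along the tool's x, y, z in cm, then the turn, a rotation vector about the tool's x, y, z in rad, then the closure, from -1 (fully open) to 1 (shut). A call has exactly 8 rows; each row shifts and turns the commanded pose from where the row before left it, along the tool's axes as they then stand; what a row does not reach is not made up. A row lasts 1/10 s, in which the tool goes at most 50 mm and 8.59 degrees, less where a joint would pass 70% of its speed; a pose out of reach is approached as far as the arm can. A call is refused whole if a number of a shift passes 5 or a number of a turn 0.15, either way. A call with a gripper value outside its range is refused whole. The fingers move at their own pace and stop on an object; "newtons" is the grip in N (left out, the last holds). Time passes only in rows, so rows that do not move let the fingers close, or fill a call up. It gives the time, the measured TCP pose, the force and the opening at its end, in the units of the state.
- manip.state(): the state, without advancing time (a new reading comes with each control period).
- viewer.read_camera(name): name is "side" or "top" or "wrist"; returns a dict with "color" (384x512x3 uint8, red, green, blue), "intrinsics" (3x3 intrinsics, pixels), "T" (4x4, takes a point from camera to world coordinates); the wrist camera has in their place "tool_from_camera" (4x4, takes a point from camera to tool coordinates, whose origin is the TCP and whose axes are the tool frame's). Camera axes: x right, y up, looking along -z (the intrinsics and any distortion apply to the point x, -y, -z); pixel columns grow to the right and rows downward; lengths in mm; the calibration is good to about 2 mm. A picture is of the moment at which its call begins: read the wrist's pose just before it. There is no depth.
- ticket.close_job(): hands the job in, once; it reports no verdict.
The state is a dict: "time_s": time; "qpos": joint angles; "dq": joint speeds; "joint_torque": joint torques, N m; "position": TCP position; "ee_rot": TCP orientation; "contact_force": force on the tool from outside, world axes, zero at the start; "torque": the same for the moment, N m; "width": opening from 0.0 (shut) to 1.0 (fully open).
Only numpy, scipy, OpenCV 4.12 (cv2) and the standard library are available. Lean on these libraries where they do the work, as an engineer would, in place of code of your own. Each camera call takes 0.05 s, during which the arm holds its last target.

## Task

The brass dial padlock on the blade chest's hasp was only day-locked, so its last number is all that is left to dial: turn the dial on top anticlockwise, feeling for the clicks, until its long white line stands at the index mark on the lock's front edge. Then pull the straight shackle out by its head as far as it goes and lift the lock off the lug. Finish holding the lock up, still and level, about 10 cm or more above where it sat, with its shackle still pulled open, and leave the bottle, the tape roll and the sanding block where they are.

Things in the scene. Friction and masses are not known exactly. Their poses are not given: they have to be found in the camera images.
- lock_mid (a point): Centre of the loose brass padlock's body, 44 (own x) x 80 (own y) x 66 mm high, 0.54 kg with its parts. A slot 9 wide, 46 mm deep under it sits astride the lug; till the shackle is out it can turn only 6 degrees and shift 2 mm. Own -x is its front, as the chest's. Take it from above by its front and back faces (44 mm apart), solid over the top 20 mm; dial and knob rise 26.5 mm above its top.
- dial_knob (a point): Middle of the black knurled round knob on the lock's top, 26 mm across, 22 mm high, axis upright; 11 mm below the knob's top, 48.5 mm above lock_mid. Below it, turning with it, a black dial plate 39 mm across, 4 mm thick, just over the lock's top. A long white line on knob and plate points to the dial's own -x; 11 short ticks mark the other clicks.
- dial (a joint): Angle of the dial in rad, growing anticlockwise seen from above; starts between -2.4 and -1.0. At 0 the long white line is at the white index mark on the lock's front edge (own -x) and the shackle is free (within about 0.1 rad); elsewhere it stops after some 2 mm. Clicks every 0.524 rad, one at 0; it takes about 0.1 Nm to pass one and stays in its notch when let go. Stops at -3.1 and 3.1.
- shackle_head (a point): Centre of the steel pull head, a disc 18 mm in diameter, 13 mm long, on the end of the straight shackle, a bar 10 mm in diameter along the lock's own y. Home, it lies at own y +59.5 mm and 5 mm below lock_mid, 31 mm above the chest's deck, with 13 mm of bare bar between it and the lock. Pinch it from above across own x; it pulls out along the lock's own +y.
- shackle (a joint): How far the shackle is pulled out along the lock's own +y, in m: 0 home, 0.024 at its stop. It must be out 0.02 to clear slot and lug. It needs 2 to 4 N and stays where it is left.
- lug_top (a point): Top of the chest's lug, a fixed upright steel plate 30 (own x) x 6 (own y) mm, standing 43 mm above the hasp's strap; the lock must be lifted straight up by more than that to clear it. Own axes are the chest's.
- chest: Grey steel blade chest 240 (own x) x 320 (own y) x 88 mm high, fixed on the 3 mm green mat; origin at the centre of its underside. Lid and front deck are level. A hasp strap 3 mm thick, 46 mm wide lies on the deck and carries the lock (its underside 91 mm above the origin). The lug stands at own x -75 mm, y 0. Own -x is the front.
- glue_bottle_mid (a point): Middle of a loose clear bottle 60 mm across and 150 mm high, on the bench to the chest's right (own -y); leave alone.
- tape_roll_mid (a point): Middle of a loose roll of tape 90 mm across and 25 mm high, lying flat on the rear right of the chest's lid; leave alone.
- sanding_block_mid (a point): Middle of a loose blue sanding block 100 x 55 x 35 mm, on the bench to the chest's left (own +y); leave alone.
Not all that is in view belongs to the job. Leave any pink look-alike of the part that bears lock_mid alone.

How it is judged:
By the outcome, as a careful person would: the job done as asked, in the order asked, and still so for the second after the job is handed in, while the arm keeps its last pose, push and grip.
It also fails if it takes over 67 s, if anything falls off the work surface, if the arm or the gripper's body presses on something with over 40 N, if the wrist force passes 120 N, or if a joint passes its speed limit or range.

## Working session

There is one attempt and no reset: what is moved stays moved. The work goes in short steps, Python scripts to look and compute and a tool call to move; the robot and the scene stay as the last step left them, time stands still between calls to the robot, and variables do not carry over. Pictures are saved under pics/ and viewed, and the job is handed in when it is done.

Besides the shell and the picture viewer there is one more tool, called after "Emit:" as name(argument=value, ...) on one line, values as JSON. servo_tool: Moves the arm, as the interface text tells. Its arguments: {"type":"object","properties":{"moves":{"type":"array"},"newtons":{"type":"number"}},"required":["moves"]}

```bash
mkdir -p pics; python3 - <<'E'
from rig import manip, viewer
import cv2,numpy as np,pickle
s=manip.state();print(s)
d={}
for n in ("side","top","wrist"):
    r=viewer.read_camera(n);d[n]=r;cv2.imwrite(f"pics/{n}0.png",r["color"][...,::-1])
    print(n,r["intrinsics"],r.get("T",r.get("tool_from_camera")),[k for k in r])
pickle.dump(d,open("c0.pkl","wb"))
E
```

```text
{'time_s': 0.0, 'qpos': array([ 1.14140468e+00,  2.59206136e-01,  2.07585810e-02,  1.33370404e+00,
       -3.52647837e-07,  1.41819792e+00]), 'dq': array([ 0.00079102, -0.00112691, -0.00032275, -0.00043566, -0.00208047,
       -0.00086411]), 'joint_torque': array([ 5.75637841e-04, -5.55645561e+01,  3.44525635e+01,  1.37606220e-02,
       -3.68405654e-05, -1.41762911e-05]), 'position': array([150.18477707, 528.80467849, 230.65734373]), 'ee_rot': array([ 2.50614677e+00,  1.89335340e+00, -1.87328094e-03]), 'contact_force': array([ 0.89473574,  0.18309819, -0.30313699]), 'torque': array([0.01735853, 0.06830498, 0.06628404]), 'width': 0.9993593843882638}
side [[411.43567141   0.         253.21739958]
 [  0.         411.43567141 195.82796298]
 [  0.           0.           1.        ]] [[ 9.86191388e-01  1.35040750e-01 -9.58673158e-02  3.10781186e+02]
 [-1.65436916e-01  7.76887842e-01 -6.07516178e-01 -7.21537582e+02]
 [-7.56128802e-03  6.14987216e-01  7.88500825e-01  1.13395567e+03]
 [ 0.00000000e+00  0.00000000e+00  0.00000000e+00  1.00000000e+00]] ['color', 'intrinsics', 'T']
top [[391.20
[... 162 characters left out ...]
99e-01  2.67575584e+02]
 [-9.99961170e-01  5.69677595e-04  8.79398736e-03  4.94777802e+01]
 [ 8.78986121e-03  1.35834066e-01  9.90692609e-01  1.51740888e+03]
 [ 0.00000000e+00  0.00000000e+00  0.00000000e+00  1.00000000e+00]] ['color', 'intrinsics', 'T']
wrist [[343.77324457   0.         261.75982868]
 [  0.         343.77324457 189.17163121]
 [  0.           0.           1.        ]] [[ 9.99999385e-01 -1.05853405e-03 -3.31125466e-04 -6.66446982e-01]
 [-1.10908786e-03 -9.52240856e-01 -3.05345906e-01 -7.92153757e+01]
 [ 7.90784098e-06  3.05346085e-01 -9.52241444e-01 -1.43993154e+02]
 [ 0.00000000e+00  0.00000000e+00  0.00000000e+00  1.00000000e+00]] ['color', 'intrinsics', 'tool_from_camera']
```

View pics/side0.png

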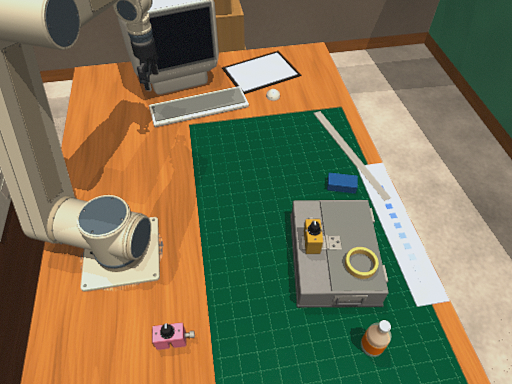

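View pics/top0.png

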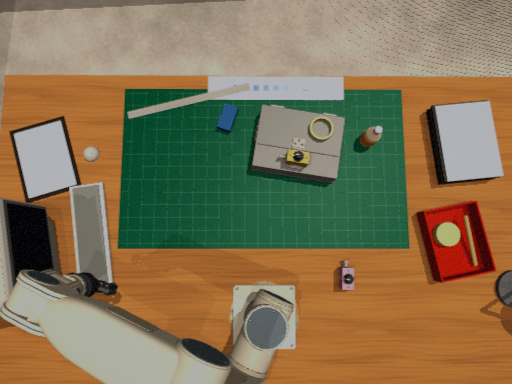

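View pics/wrist0.png

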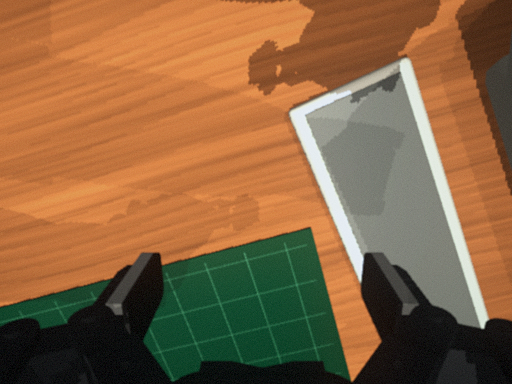

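```bash
cat > h.py <<'E'
import numpy as np,cv2
from scipy.spatial.transform import Rotation as R
def ray(r,uv,T=None):
    T=r["T"] if T is None else T
    K=r["intrinsics"]
    d=np.array([(uv[0]-K[0,2])/K[0,0],-(uv[1]-K[1,2])/K[1,1],-1.0])
    return T[:3,3],T[:3,:3]@d
def onz(r,uv,z,T=None):
    o,d=ray(r,uv,T);return o+d*(z-o[2])/d[2]
def proj(r,p,T=None):
    T=r["T"] if T is None else T
    q=np.linalg.inv(T)@np.append(p,1);K=r["intrinsics"]
    return K[0,0]*q[0]/-q[2]+K[0,2],K[1,1]*q[1]/q[2]+K[1,2]
def wristT(s,r):
    T=np.eye(4);T[:3,:3]=R.from_rotvec(s["ee_rot"]).as_matrix();T[:3,3]=s["position"]
    return T@r["tool_from_camera"]
E
python3 - <<'E'
import pickle,cv2,numpy as np
d=pickle.load(open("c0.pkl","rb"))
t=d["top"]["color"][95:195,240:360,::-1];s=d["side"]["color"][190:310,280:400,::-1]
a=cv2.resize(t,None,fx=5,fy=5,interpolation=cv2.INTER_CUBIC)
b=cv2.resize(s,None,fx=5,fy=5,interpolation=cv2.INTER_CUBIC)
cv2.imwrite("pics/t1.png",a);cv2.imwrite("pics/s1.png",b)
E
```

```text
(no output)
```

View pics/t1.png

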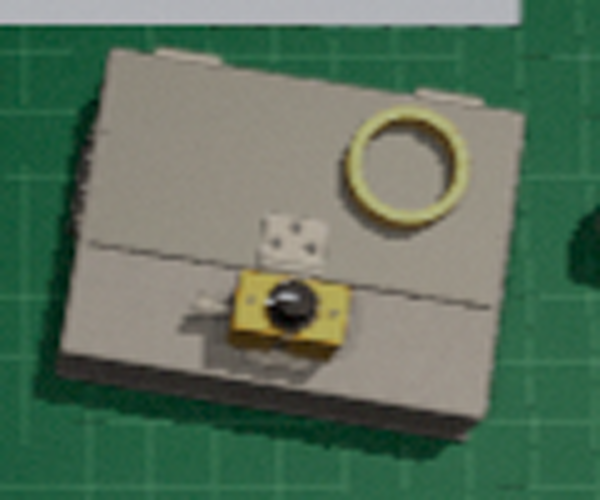

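View pics/s1.png

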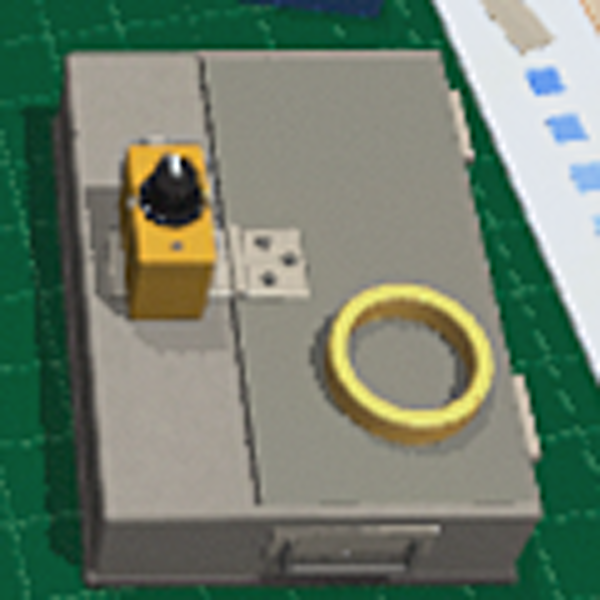

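```bash
python3 - <<'E'
import pickle,numpy as np
from h import *
d=pickle.load(open("c0.pkl","rb"));t=d["top"];s=d["side"]
f=lambda u,v:(240+(u+.5)/5-.5,95+(v+.5)/5-.5)
g=lambda u,v:(280+(u+.5)/5-.5,190+(v+.5)/5-.5)
c=[onz(t,f(*p),91)[:2] for p in [(110,50),(525,115),(485,415),(60,355)]]
print(np.round(c,1))
for i in range(4):
    e=c[i]-c[(i+1)%4];print(np.linalg.norm(e),np.degrees(np.arctan2(e[1],e[0])))
cs=[onz(s,g(*p),91)[:2] for p in [(66,52),(440,52),(540,510),(98,520)]]
print(np.round(cs,1))
for i in range(4):
    e=cs[i]-cs[(i+1)%4];print(np.linalg.norm(e),np.degrees(np.arctan2(e[1],e[0])))
print("means",np.mean(c,0),np.mean(cs,0))
lt=[onz(t,f(*p),160)[:2] for p in [(238,270),(350,283),(342,348),(230,332)]]
ls=[onz(s,g(*p),160)[:2] for p in [(130,144),(204,148),(216,264),(132,260)]]
for l in (lt,ls):
    print(np.round(l,1),np.mean(l,0))
    for i in range(4):
        e=l[i]-l[(i+1)%4];print(np.linalg.norm(e),np.degrees(np.arctan2(e[1],e[0])))
E
```

```text
[[ 791.6    7.6]
 [ 741.3 -306.4]
 [ 511.  -269.3]
 [ 555.9   45.5]]
318.0527959843614 80.88498348443837
233.2413335406819 -9.152917711038357
318.027093296347 -98.11542173392795
238.78938519327878 170.86574276979243
[[ 559.1   43.8]
 [ 793.3    3.1]
 [ 742.4 -305.5]
 [ 504.8 -270.7]]
237.74819894453694 170.14622664647777
312.7711675809637 80.62292975409956
240.1301370757772 -8.335471806334857
319.1230380220235 -99.79908383327265
means [ 649.94415085 -130.67879826] [ 649.87900718 -132.31097103]
[[ 603.7  -80.9]
 [ 594.3 -160.5]
 [ 547.2 -153.9]
 [ 558.7  -74.7]] [ 575.95859108 -117.52612129]
80.14396815216153 83.3025100501567
47.55793439793547 -7.990463140923251
80.02847760140969 -98.22646798147944
45.41996753872088 172.13033946849347
[[ 564.   -78.1]
 [ 605.1  -88.1]
 [ 591.1 -164.4]
 [ 546.2 -154. ]] [ 576.61026985 -121.15884362]
42.323938294252684 166.39247578665902
77.6081274337885 79.60533886834119
46.106473360779255 -12.986627051581529
77.98785711512119 -103.1889238996651
```

Emit:
servo_tool(moves=[[-1.5,1.8,-0.5,0,0,0,-1],[-3.0,3.5,-0.5,0,0,0,-1],[-3.2,3.7,-0.4,0,0,0,-1],[-3.2,3.7,-0.4,0,0,0,-1],[-3.2,3.7,-0.4,0,0,0,-1],[-3.2,3.7,-0.4,0,0,0,-1],[-3.2,3.7,-0.4,0,0,0,-1],[-3.2,3.7,-0.4,0,0,0,-1]])

```text
time_s: 0.95
position: [350.6, 224.1, 265.5]
ee_rot: [2.506, 1.894, 0.001]
contact_force: [1.0, 0.8, 0.4]
width: 1.003
```

Emit:
servo_tool(moves=[[-3.2,3.7,-0.4,0,0,0,-1],[-3.2,3.7,-0.4,0,0,0,-1],[-3.2,3.7,-0.4,0,0,0,-1],[-3.2,3.7,-0.4,0,0,0,-1],[-3.2,3.7,-0.4,0,0,0,-1],[-3.2,3.7,-0.4,0,0,0,-1],[-3.2,3.7,0,0,0,0,-1],[-3.2,3.7,0,0,0,0,-1]])

```text
time_s: 1.75
position: [565.6, -103.2, 289.2]
ee_rot: [2.507, 1.893, 0.0]
contact_force: [0.9, 0.8, 0.1]
width: 1.0
```

Emit:
servo_tool(moves=[[-1.5,1.7,0,0,0,0,-1],[0,0,0,0,0,0,-1],[0,0,0,0,0,0,-1],[0,0,0,0,0,0,-1],[0,0,0,0,0,0,-1],[0,0,0,0,0,0,-1],[0,0,0,0,0,0,-1],[0,0,0,0,0,0,-1]])

```text
time_s: 2.55
position: [577.0, -119.9, 289.5]
ee_rot: [2.506, 1.894, 0.0]
contact_force: [-0.5, -0.4, 0.2]
width: 0.998
```

```bash
cat > snap.py <<'E'
import sys,pickle,cv2
from rig import manip,viewer
from h import *
tag=sys.argv[1]
s=manip.state();r=viewer.read_camera("wrist");T=wristT(s,r)
pickle.dump((s,r,T),open(tag+".pkl","wb"));cv2.imwrite(f"pics/{tag}.png",r["color"][...,::-1])
print(s["time_s"],s["position"].round(1),s["ee_rot"].round(3),s["qpos"].round(3),s["width"],s["contact_force"].round(1),s["torque"].round(2))
E
python3 snap.py w1
```

```text
2.55 [ 577.  -119.9  289.5] [2.506 1.894 0.   ] [-0.347  0.32   0.255  1.506  0.    -0.071] 0.9982459726339384 [-0.5 -0.4  0.2] [-0.02  0.    0.  ]
```

View pics/w1.png

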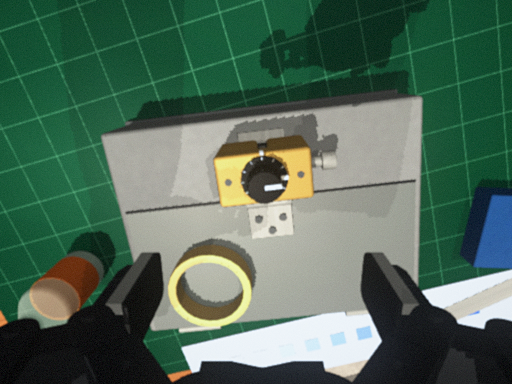

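```bash
python3 - <<'E'
import cv2
a=cv2.imread("pics/w1.png")[105:225,200:350]
cv2.imwrite("pics/w1c.png",cv2.resize(a,None,fx=5,fy=5,interpolation=cv2.INTER_CUBIC))
E
```

```text
(no output)
```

View pics/w1c.png

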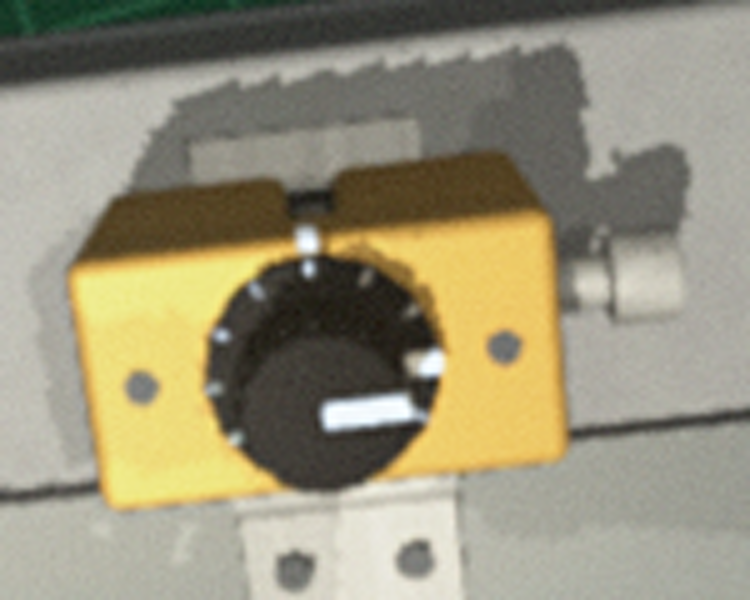

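```bash
python3 - <<'E'
import pickle
from h import *
s,r,T=pickle.load(open("w1.pkl","rb"))
f=lambda u,v:(200+(u+.5)/5-.5,105+(v+.5)/5-.5)
c=np.array([onz(r,f(*p),160,T)[:2] for p in [(68,268),(553,215),(570,458),(110,508)]])
print(c.round(1),c.mean(0))
for i in range(4):
    e=c[i]-c[(i+1)%4];print(np.linalg.norm(e).round(1),np.degrees(np.arctan2(e[1],e[0])).round(1))
sc=np.array([onz(r,f(*p),160,T)[:2] for p in [(141,387),(504,347)]]);e=sc[1]-sc[0]
print("screws",sc.round(1),sc.mean(0),np.degrees(np.arctan2(e[1],e[0])))
k0=onz(r,f(322,413),186.5,T);k1=onz(r,f(410,406),186.5,T);e=k1-k0
print("line",k0,k1,np.degrees(np.arctan2(e[1],e[0])))
print("idx",onz(r,f(308,240),160,T))
print("head ctr",onz(r,f(648,275),127,T))
E
```

```text
[[ 548.9 -153.5]
 [ 561.8  -75.7]
 [ 602.9  -82.5]
 [ 590.4 -159.7]] [ 576.01160833 -117.87373731]
78.9 -99.4
41.6 170.6
78.2 80.8
41.9 -8.5
screws [[ 571.4 -148.2]
 [ 581.1  -88.6]] [ 576.22599598 -118.38488659] 80.76992253209522
line [ 575.82573391 -118.41366608  186.5       ] [ 578.35998372 -105.37357894  186.5       ] 79.00205921259341
idx [ 555.06469671 -114.77607495  160.        ]
head ctr [584.71278015 -58.81849071 127.        ]
```

Emit:
servo_tool(moves=[[0.1,-0.1,1.0,0,0,-0.116,-1],[0,0,2.5,0,0,0,-1],[0,0,2.5,0,0,0,-1],[0,0,2.5,0,0,0,-1],[0,0,1.5,0,0,0,-1],[0,0,1.0,0,0,0,-1],[0,0,0.5,0,0,0,-1],[0,0,0.5,0,0,0,-1]])

```text
time_s: 3.4
position: [576.7, -119.2, 169.5]
ee_rot: [2.392, 2.035, 0.001]
contact_force: [-0.5, 0.2, -0.6]
width: 0.996
```

Emit:
servo_tool(moves=[[0,0,0,0,0,0,-1],[0,0,0,0,0,0,0],[0,0,0,0,0,0,0],[0,0,0,0,0,0,0.1],[0,0,0,0,0,0,0.2],[0,0,0,0,0,0,0.2],[0,0,0,0,0,0,0.2],[0,0,0,0,0,0,0.2]], newtons=30)

```text
time_s: 4.2
position: [576.4, -119.1, 169.3]
ee_rot: [2.393, 2.036, -0.0]
contact_force: [-0.3, -0.2, 0.7]
width: 0.396
```

```bash
python3 snap.py w2
```

```text
4.2 [ 576.4 -119.1  169.3] [ 2.393  2.036 -0.   ] [-0.346  0.347 -0.009  1.214 -0.    -0.185] 0.39642185136834207 [-0.3 -0.2  0.7] [ 0.01 -0.02 -0.06]
```

View pics/w2.png

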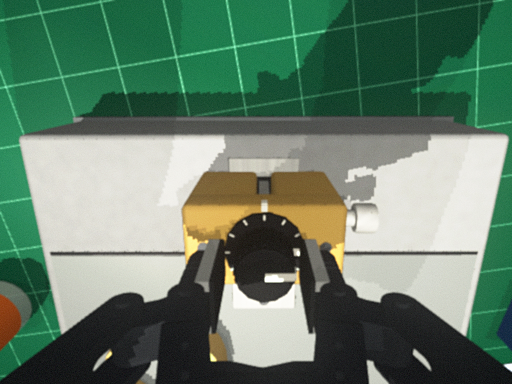

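Emit:
servo_tool(moves=[[0,0,0,0,0,0,1],[0,0,0,0,0,0,1],[0,0,0,0,0,0,1],[0,0,0,0,0,0,1],[0,0,0,0,0,-0.05,1],[0,0,0,0,0,-0.1,1],[0,0,0,0,0,-0.1,1],[0,0,0,0,0,-0.1,1]], newtons=40)

```text
time_s: 5.05
position: [576.3, -118.9, 169.4]
ee_rot: [-1.996, -2.425, -0.0]
contact_force: [-0.8, 2.1, 4.0]
width: 0.281
```

```bash
python3 snap.py w3
```

```text
5.05 [ 576.3 -118.9  169.4] [-1.996 -2.425 -0.   ] [-0.346  0.347 -0.009  1.215  0.    -0.54 ] 0.28097252345240914 [-0.8  2.1  4. ] [ 0.48  0.2  -0.02]
```

View pics/w3.png

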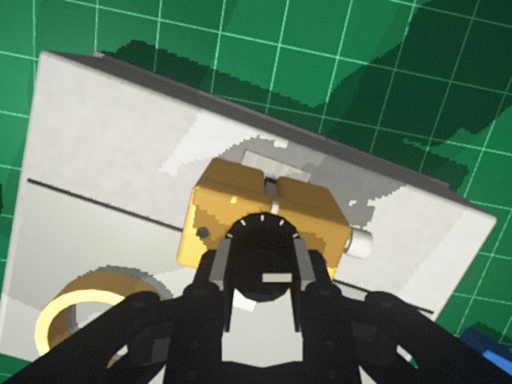

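Emit:
servo_tool(moves=[[0,0,0,0,0,-0.12,1],[0,0,0,0,0,-0.12,1],[0,0,0,0,0,-0.12,1],[0,0,0,0,0,-0.12,1],[0,0,0,0,0,-0.12,1],[0,0,0,0,0,-0.12,1],[0,0,0,0,0,-0.12,1],[0,0,0,0,0,-0.12,1]])

```text
time_s: 5.9
position: [576.7, -118.8, 169.4]
ee_rot: [0.653, 3.072, 0.001]
contact_force: [1.5, 3.1, 0.4]
width: 0.282
```

Emit:
servo_tool(moves=[[0,0,0,0,0,-0.12,1],[0,0,0,0,0,-0.1,1],[0,0,0,0,0,-0.04,1],[0,0,0,0,0,0,1],[0,0,0,0,0,0,1],[0,0,0,0,0,0,0.2],[0,0,0,0,0,0,0.1],[0,0,0,0,0,0,0.1]])

```text
time_s: 6.7
position: [576.1, -119.2, 169.1]
ee_rot: [-0.255, -3.13, 0.0]
contact_force: [0.1, -0.2, -0.3]
width: 0.452
```

```bash
python3 snap.py w4
```

```text
6.7 [ 576.1 -119.2  169.1] [-0.255 -3.13   0.   ] [-0.346  0.348 -0.01   1.214 -0.    -1.755] 0.4516877379971531 [ 0.1 -0.2 -0.3] [-0.    0.02  0.02]
```

View pics/w4.png

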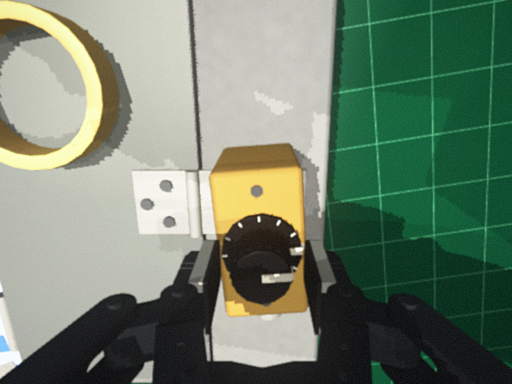

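Emit:
servo_tool(moves=[[0,0,0,0,0,0,-1],[0,0,-0.5,0,0,0,-1],[0,0,-2,0,0,0,-1],[0,0,-3,0,0,0,-1],[0,0,-3,0,0,0,-1],[0,0,-2,0,0,0,-1],[0,0,-0.5,0,0,0,-1],[0,0,0,0,0,0,-1]])

```text
time_s: 7.55
position: [576.6, -119.1, 279.7]
ee_rot: [0.254, 3.13, -0.001]
contact_force: [0.4, 0.9, -0.5]
width: 1.002
```

```bash
python3 snap.py w5;python3 - <<'E'
import cv2
a=cv2.imread("pics/w5.png")[90:230,190:340]
cv2.imwrite("pics/w5c.png",cv2.resize(a,None,fx=4,fy=4,interpolation=cv2.INTER_CUBIC))
E
```

```text
7.55 [ 576.6 -119.1  279.7] [ 2.54e-01  3.13e+00 -1.00e-03] [-0.346  0.318  0.228  1.479 -0.    -1.755] 1.0020755099615302 [ 0.4  0.9 -0.5] [ 0.06 -0.03  0.01]
```

View pics/w5.png

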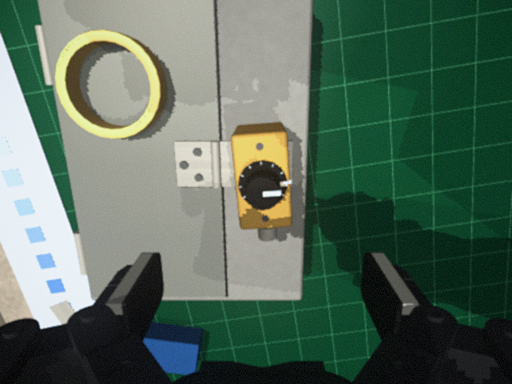

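View pics/w5c.png

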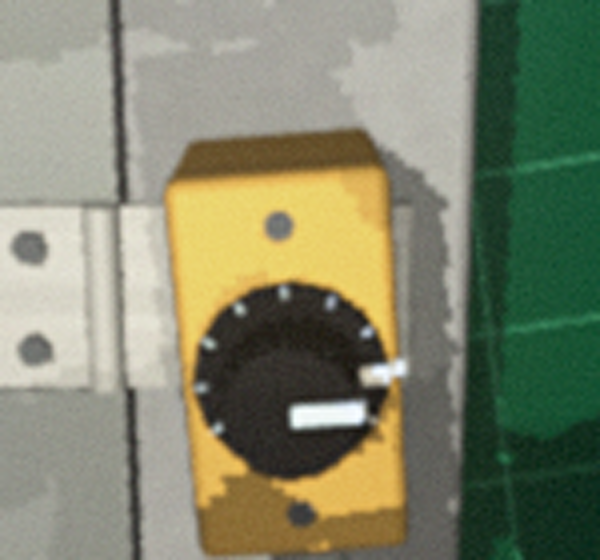

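```bash
python3 - <<'E'
import pickle
from h import *
s,r,T=pickle.load(open("w5.pkl","rb"))
f=lambda u,v:(190+(u+.5)/4-.5,90+(v+.5)/4-.5)
an=lambda e:np.degrees(np.arctan2(e[1],e[0])).round(1)
c=np.array([onz(r,f(*p),160,T)[:2] for p in [(168,185),(386,170),(405,540),(203,553)]])
print(c.round(1),c.mean(0))
for i in range(4): print(an(c[i]-c[(i+1)%4]))
sc=np.array([onz(r,f(*p),160,T)[:2] for p in [(278,226),(301,514)]])
print("screws",sc.round(1),sc.mean(0),an(sc[1]-sc[0]))
print("line",an(onz(r,f(366,412),186.5,T)-onz(r,f(290,418),186.5,T)))
print("idx",onz(r,f(390,370),160,T), "idx dir",an(onz(r,f(390,370),160,T)[:2]-sc.mean(0)))
print("plate line dir",an(onz(r,f(372,376),164.5,T)[:2]-sc.mean(0)), "head",onz(r,(266,233),131,T))
E
```

```text
[[ 592.4 -159.4]
 [ 550.8 -155.5]
 [ 557.5  -78.8]
 [ 599.5  -82.6]] [ 575.05809689 -119.0658923 ]
-5.3
-95.0
174.8
84.7
screws [[ 572.9 -148.1]
 [ 578.   -88. ]] [ 575.42221787 -118.08245961] 85.2
line 175.6
idx [ 555.49261582 -115.87811816  160.        ] idx dir 173.7
plate line dir 174.8 head [580.94708154 -61.1352524  131.        ]
```

Emit:
servo_tool(moves=[[0,0,0,0,0,-0.07,-1],[0,2.0,0,0,0,0,-1],[0,3.0,1,0,0,0,-1],[0.1,1.2,3,0,0,0,-1],[0,0,4,0,0,0,-1],[0,0,3,0,0,0,-1],[0,0,1,0,0,0,-1],[0,0,0,0,0,0,-1]])

```text
time_s: 8.4
position: [580.1, -57.0, 157.5]
ee_rot: [-0.144, -3.134, -0.001]
contact_force: [0.3, -0.2, 0.2]
width: 0.997
```

```bash
python3 snap.py w6
```

```text
8.4 [580.1 -57.  157.5] [-1.440e-01 -3.134e+00 -1.000e-03] [-0.242  0.346 -0.042  1.187 -0.    -1.721] 0.9971575490422648 [ 0.3 -0.2  0.2] [ 0.03 -0.01  0.01]
```

View pics/w6.png

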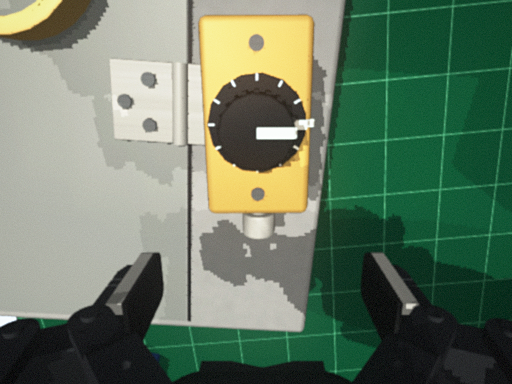

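Emit:
servo_tool(moves=[[0,0,1.5,0,0,0,-1],[0,0,1.5,0,0,0,-1],[0,0,1,0,0,0,-1],[0,0,0.7,0,0,0,-0.3],[0,0,0,0,0,0,0],[0,0,0,0,0,0,0.2],[0,0,0,0,0,0,0.4],[0,0,0,0,0,0,0.4]], newtons=30)

```text
time_s: 9.25
position: [581.4, -57.3, 112.8]
ee_rot: [0.144, 3.137, -0.0]
contact_force: [-0.1, 0.8, -1.1]
width: 0.3
```

```bash
python3 snap.py w7
```

```text
9.25 [581.4 -57.3 112.8] [ 0.144  3.137 -0.   ] [-0.242  0.373 -0.12   1.077  0.    -1.721] 0.30022747958549795 [-0.1  0.8 -1.1] [ 0.02 -0.02 -0.02]
```

View pics/w7.png

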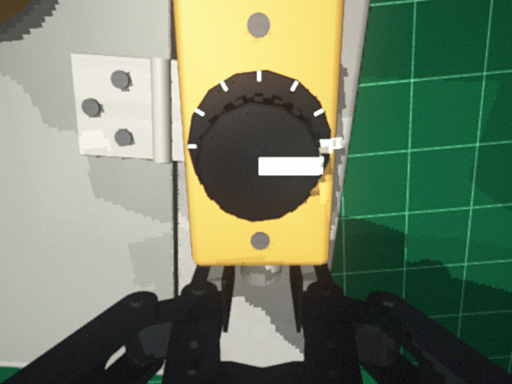

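Emit:
servo_tool(moves=[[0,0,0,0,0,0,1],[0,0,0,0,0,0,1],[0,0,0,0,0,0,1],[0,0,0,0,0,0,1],[0,0.2,0,0,0,0,1],[0,0.3,0,0,0,0,1],[0,0.3,0,0,0,0,1],[0,0,0,0,0,0,1]], newtons=40)

```text
time_s: 10.1
position: [581.9, -48.8, 112.3]
ee_rot: [0.143, 3.138, 0.0]
contact_force: [0.5, 0.0, 1.6]
width: 0.188
```

```bash
python3 snap.py w8
```

```text
10.1 [581.9 -48.8 112.3] [0.143 3.138 0.   ] [-0.227  0.373 -0.121  1.076  0.    -1.707] 0.18809569575919413 [0.5 0.  1.6] [-0.11 -0.14  0.1 ]
```

View pics/w8.png

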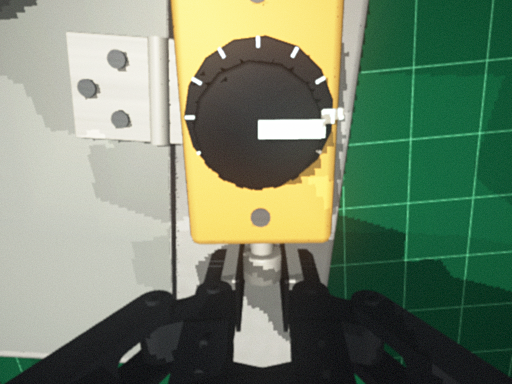

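Emit:
servo_tool(moves=[[0,0.3,0,0,0,0,1],[0,0.3,0,0,0,0,1],[0,0.3,0,0,0,0,1],[0,0.3,0,0,0,0,1],[0,0.2,0,0,0,0,1],[0,0.1,0,0,0,0,1],[0,0.1,0,0,0,0,1],[0,0.1,0,0,0,0,1]])

```text
time_s: 10.95
position: [583.3, -32.5, 112.2]
ee_rot: [-0.144, -3.138, 0.001]
contact_force: [-0.0, -5.4, -0.0]
width: 0.191
```

```bash
python3 snap.py w9
```

```text
10.95 [583.3 -32.5 112.2] [-1.440e-01 -3.138e+00  1.000e-03] [-1.990e-01  3.740e-01 -1.200e-01  1.077e+00 -1.000e-03 -1.678e+00] 0.1910802289298249 [-0.  -5.4 -0. ] [-1.29  0.04  0.07]
```

View pics/w9.png

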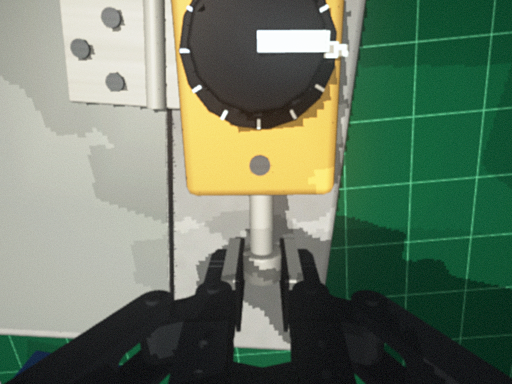

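Moved 24.8 mm in total, and the force is now rising to 5 N; I'll pull 3 mm more to confirm the stop.

Emit:
servo_tool(moves=[[0,0.1,0,0,0,0,1],[0,0.1,0,0,0,0,1],[0,0.1,0,0,0,0,1],[0,0,0,0,0,0,1],[0,0,0,0,0,0,1],[0,0,0,0,0,0,1],[0,0,0,0,0,0,1],[0,0,0,0,0,0,1]])

```text
time_s: 11.8
position: [584.1, -32.1, 112.5]
ee_rot: [0.147, 3.137, -0.008]
contact_force: [1.1, -16.4, -0.6]
width: 0.185
```

Emit:
servo_tool(moves=[[0,-0.1,0,0,0,0,1],[0,-0.1,0,0,0,0,1],[0,0,0,0,0,0,0.3],[0,0,0,0,0,0,-0.5],[0,0,0,0,0,0,-1],[0,0,0,0,0,0,-1],[0,0,-1,0,0,0,-1],[0,0,-3,0,0,0,-1]])

```text
time_s: 12.6
position: [582.1, -30.9, 150.9]
ee_rot: [-0.143, -3.134, -0.001]
contact_force: [0.9, -0.9, 0.2]
width: 1.0
```

Emit:
servo_tool(moves=[[0,0,-4,0,0,0,-1],[0,0,-4,0,0,0,-1],[0,0,-4,0,0,0,-1],[0,-2,-1,0,0,0,-1],[0,-3,0,0,0,0,-1],[0,-3,0,0,0,0,-1],[0,0,0,0,0,0,-1],[0,0,0,0,0,0,-1]])

```text
time_s: 13.4
position: [576.0, -111.3, 282.8]
ee_rot: [0.146, 3.138, 0.0]
contact_force: [0.1, 0.4, -0.1]
width: 1.004
```

```bash
python3 snap.py w10
```

```text
13.4 [ 576.  -111.3  282.8] [0.146 3.138 0.   ] [-0.334  0.315  0.231  1.487  0.    -1.812] 1.004224756137755 [ 0.1  0.4 -0.1] [-0.01  0.04 -0.01]
```

View pics/w10.png

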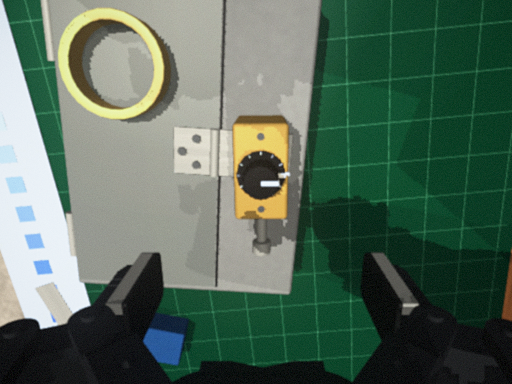

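```bash
python3 - <<'E'
import cv2
a=cv2.imread("pics/w10.png")[105:260,200:330]
cv2.imwrite("pics/w10c.png",cv2.resize(a,None,fx=3.8,fy=3.8,interpolation=cv2.INTER_CUBIC))
import pickle
from h import *
s,r,T=pickle.load(open("w10.pkl","rb"))
# yellow mask top face
hsv=cv2.cvtColor(r["color"],cv2.COLOR_RGB2HSV)
m=cv2.inRange(hsv,(12,120,150),(32,255,255));m[:, :200]=0
g=cv2.inRange(hsv,(0,0,60),(179,110,150))
c=max(cv2.findContours(m,0,2)[0],key=cv2.contourArea);b=cv2.boxPoints(cv2.minAreaRect(c));print(b)
P=np.array([onz(r,p,160,T)[:2] for p in b]);print(P,P.mean(0))
for i in range(4):
    e=P[i]-P[(i+1)%4];print(np.linalg.norm(e),np.degrees(np.arctan2(e[1],e[0])))
sc=np.array([onz(r,p,160,T)[:2] for p in [(261,136.3),(261.7,209.3)]]);e=sc[1]-sc[0];print(sc,sc.mean(0),np.degrees(np.arctan2(e[1],e[0])))
print(onz(r,(261.5,240),131,T))
E
```

```text
[[233. 123.]
 [287. 123.]
 [287. 218.]
 [233. 218.]]
[[ 592.5540259  -159.50457768]
 [ 551.27873198 -155.70331644]
 [ 556.74230557  -77.17881563]
 [ 601.77792693  -81.32078694]] [ 575.58824759 -118.42687417]
41.449963514806996 -5.261830263466483
78.71434344121477 -93.98010831801157
45.22569090364082 174.74523247304347
78.7260152938277 83.27150911113847
[[ 572.09572835 -147.35999891]
 [ 577.12555469  -86.88484617]] [ 574.61064152 -117.12242254] 85.2455506935798
[581.22207503 -44.70464263 131.        ]
```

View pics/w10c.png

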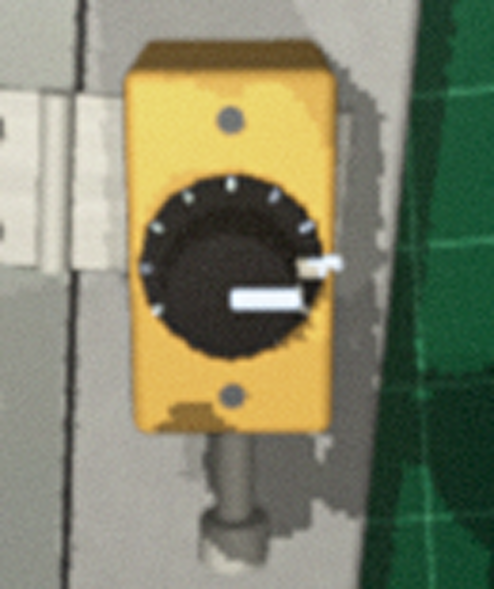

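Emit:
servo_tool(moves=[[0,-0.37,1,0,0,0.04,-1],[0,0,3,0,0,0,-1],[0,0,3,0,0,0,-1],[0,0,3,0,0,0,-1],[0,0,2,0,0,0,-1],[0,0,1.2,0,0,0,-1],[0,0,0.7,0,0,0,-1],[0,0,0.5,0,0,0,-0.7]])

```text
time_s: 14.25
position: [576.2, -114.3, 138.5]
ee_rot: [0.206, 3.134, -0.0]
contact_force: [0.2, 0.9, 0.6]
width: 0.862
```

Emit:
servo_tool(moves=[[0,0,0,0,0,0,-0.5],[0,0,0,0,0,0,-0.3],[0,0,0,0,0,0,-0.3],[0,0,0,0,0,0,-0.3],[0,0,0,0,0,0,-0.3],[0,0,0,0,0,0,-0.3],[0,0,0,0,0,0,-0.3],[0,0,0,0,0,0,-0.3]])

```text
time_s: 15.05
position: [575.8, -114.7, 138.3]
ee_rot: [-0.207, -3.135, 0.0]
contact_force: [-0.4, 0.4, -0.1]
width: 0.649
```

```bash
python3 snap.py w11
```

```text
15.05 [ 575.8 -114.7  138.3] [-0.207 -3.135  0.   ] [-0.339  0.362 -0.069  1.14  -0.    -1.779] 0.6491147449919114 [-0.4  0.4 -0.1] [-0.    0.02 -0.06]
```

View pics/w11.png

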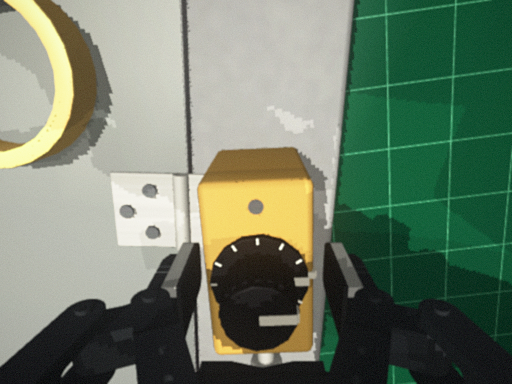

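Emit:
servo_tool(moves=[[0,0,0,0,0,0,-0.1],[0,0,0,0,0,0,0.1],[0,0,0,0,0,0,1],[0,0,0,0,0,0,1],[0,0,0,0,0,0,1],[0,0,0,0,0,0,1],[0,0,0,0,0,0,1],[0,0,-0.2,0,0,0,1]], newtons=80)

```text
time_s: 15.9
position: [575.4, -114.5, 139.8]
ee_rot: [-0.206, -3.134, -0.0]
contact_force: [0.2, -0.2, -6.3]
width: 0.498
```

Emit:
servo_tool(moves=[[0,0,-0.3,0,0,0,1],[0,0,-0.5,0,0,0,1],[0,0,-0.5,0,0,0,1],[0,0,-0.5,0,0,0,1],[0,0,0,0,0,0,1],[0,0,0,0,0,0,1],[0,0,0,0,0,0,1],[0,0,0,0,0,0,1]])

```text
time_s: 16.7
position: [575.7, -114.7, 158.1]
ee_rot: [-0.207, -3.134, -0.0]
contact_force: [-0.3, 0.4, -6.0]
width: 0.494
```

```bash
python3 snap.py w12
```

```text
16.7 [ 575.7 -114.7  158.1] [-0.207 -3.134 -0.   ] [-0.34   0.351 -0.034  1.187 -0.    -1.779] 0.4938211622379441 [-0.3  0.4 -6. ] [-0.02  0.01 -0.01]
```

View pics/w12.png

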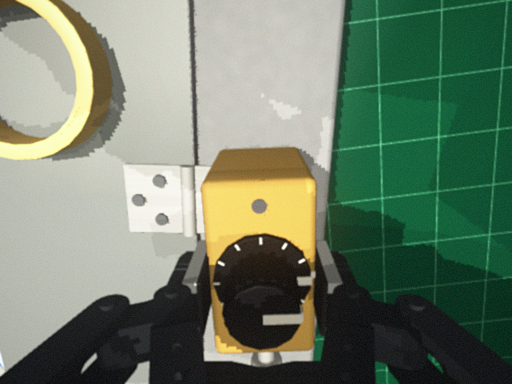

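Emit:
servo_tool(moves=[[0,0,-0.7,0,0,0,1],[0,0,-1,0,0,0,1],[0,0,-1,0,0,0,1],[0,0,-1,0,0,0,1],[0,0,-1,0,0,0,1],[0,0,-1,0,0,0,1],[0,0,-1,0,0,0,1],[0,0,-1,0,0,0,1]])

```text
time_s: 17.55
position: [575.8, -114.7, 236.2]
ee_rot: [0.207, 3.135, -0.0]
contact_force: [0.9, 0.1, -5.6]
width: 0.494
```

Emit:
servo_tool(moves=[[0,0,-1,0,0,0,1],[0,0,-1,0,0,0,1],[0,0,-0.7,0,0,0,1],[0,0,-0.5,0,0,0,1],[0,0,0,0,0,0,1],[0,0,0,0,0,0,1],[0,0,0,0,0,0,1],[0,0,0,0,0,0,1]])

```text
time_s: 18.35
position: [575.7, -114.7, 266.9]
ee_rot: [-0.207, -3.134, -0.0]
contact_force: [-0.5, -0.8, -5.6]
width: 0.498
```

```bash
python3 snap.py w13; python3 - <<'E'
from rig import viewer
import cv2
r=viewer.read_camera("side")["color"][...,::-1]
cv2.imwrite("pics/s13.png",cv2.resize(r[170:330,270:430],None,fx=3.7,fy=3.7,interpolation=cv2.INTER_CUBIC))
cv2.imwrite("pics/t13.png",viewer.read_camera("top")["color"][...,::-1])
E
```

```text
18.35 [ 575.7 -114.7  266.9] [-0.207 -3.134 -0.   ] [-0.339  0.317  0.194  1.449 -0.    -1.779] 0.49754540883987985 [-0.5 -0.8 -5.6] [ 0.02  0.   -0.02]
```

View pics/w13.png

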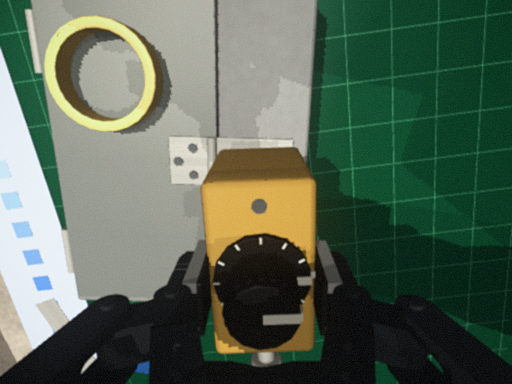

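View pics/s13.png

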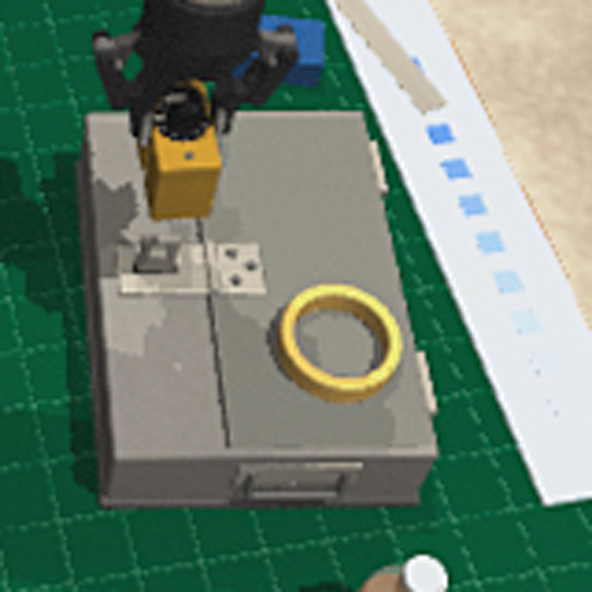

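View pics/t13.png

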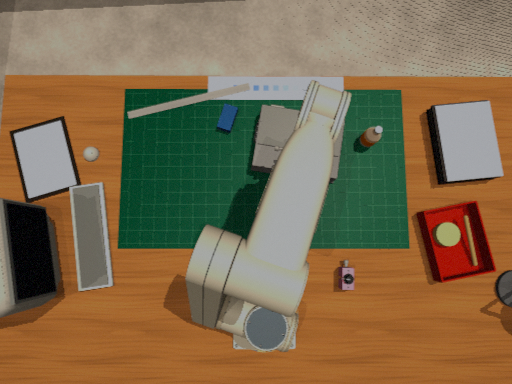

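```bash
python3 - <<'E'
from rig import manip,ticket
s=manip.state();print(s["dq"].round(3),s["position"])
print(ticket.close_job())
E
```

```text
[ 0.    -0.001  0.002  0.001 -0.001 -0.001] [ 575.74475612 -114.65404874  267.10042514]
the job is handed in; nothing more can be done
None
```

I turned the dial anticlockwise three clicks, from about -1.57 rad. I then pulled the shackle out to its stop and lifted the lock straight off the lug. The job was handed in at about 18.5 s of the 67 s allowed.

- **Dial:** after the turn, the long white line lay within about 1–2° of the index mark, and it looked unchanged in the last picture. I set the three clicks from the pictures and the turn angle. The force readings gave no clear click to feel for.
- **Shackle:** the head travelled about 25 mm, and the force then rose to 16 N against the stop. After the lift the wrist picture still showed the bar beyond the lock's end. I did not measure how far out it was.
- **Lift:** the lug is bare in the side picture. The tool rose about 128 mm with the tool still pointing straight down, and the lock had not shifted between the pads. The wrist carried about 5.6 N and the joints were still.
- **Other things:** the bottle, tape roll, sanding block and pink look-alike look unmoved in the last pictures, though I compared them by eye only.

No check failed. One reading changed along the way: turning the dial swung the lock about 4° within its play, so I lined up the shackle pinch and the lock grip again to suit.

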